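Shut the locker's drop front and clamp its locking leg at the mark

TASK

Push the locker's drop-front door up until it is fully shut. Then run the sliding leg out until its post is level with the point of the arrow mark on the locker's roof and, holding the leg there, squeeze the cam lever fully closed against the post; finish still gripping post and lever together with the leg at the mark, and do not let go. Leave the stock standing around undisturbed.

Things in the scene. Friction and masses are not known exactly. Their poses are not given: they have to be found in the camera images.
- locker: Fixed khaki steel bench locker, 200 deep (x) x 460 wide (y) x 175 mm high. Origin on the bench at the foot of its front, which looks along its -x (to the robot); y to its left: this is the 'locker frame'. Door bay y -200 to 0 mm, closed side panel 0 to 260 mm; on the panel an aluminium rail (y 6 to 256, z 107 to 133 mm) sticks out 24 mm.
- door (a joint): Angle of the bottom-hinged sheet-steel drop front of the bay: 0 = shut (upright, against its stop), growing as its top swings down and out towards the robot, at most 1.35. Stiff hinge: it stays where it is left; moving it takes about 0.4 N m plus its weight (0.25 to 0.5 kg), about 3 to 5 N at the top edge. No latch.
- door_hinge (a point): Middle of the door's hinge line, at locker frame (-6, -100, 35) mm. The line runs along locker y.
- door_edge (a point): Middle of the door's top (free) edge, 135 mm from the hinge. The door is 194 mm wide, 6 mm thick, with a lip along the free edge that sticks out 14 mm from mid-thickness on its outer (robot) side. It can be pushed shut with fingertips against its outer side near this edge.
- leg (a joint): Travel (m) of the sliding leg along locker -y, across the door's front: 0 = fully back, at most 0.13. The leg is a 20 mm square steel bar, 220 mm long, on the rail, its axis 37 mm in front of the locker's front and 120 mm above the bench. A spring draws it back to 0 with 2.4 N (at 0) to 4.4 N (at 0.13), plus 1 N of friction, so it must be held out.
- post_top (a point): Centre of the top of the black upright post (the solid leg_c2) fixed on the leg, 20 (x) x 12 (y) mm, top 203 mm above the bench, free above 135 mm. With the leg at 0 its middle plane is at locker y = 200 mm; axes parallel to the locker's. Its outer (+y) face is where one finger bears.
- lever (a joint): Angle of the cam lever on the leg: 0 = closed (paddle upright beside the post, at its stop), growing as it leans from the post towards the door (locker -y), at most 0.75. It stays where left; closing takes 4 to 5 N at its tip. It rides with the leg; its pivot (axis along locker x) is 18 mm from the post's middle plane on the -y side, 138 mm above the bench.
- lever_tip (a point): Tip of the steel paddle of the cam lever, 20 mm wide, 7 mm thick, 56 mm long from the pivot to this tip. Post and paddle measure 27.5 mm over their outer faces with the lever closed, about 63 mm at 0.68 rad, so a gripper set over both from above can squeeze the lever against the post. The closed lever does not hold the leg against its spring.
- mark_point (a point): The length mark: point of a flat white arrow tab, 10 x 42 x 3 mm, on the front edge of the locker's roof, pointing to the robot. Axes as the locker's. The leg is at its mark when the post's middle plane is level with it along locker y: 50 to 110 mm of leg travel, with the bar's nose across the shut door.
- carton: loose closed cardboard carton, 70 x 100 x 50 mm, standing on the rear of the locker's roof. To be left alone.
- tape: loose grey tape roll, 90 mm across, 25 mm high, lying on the rear of the locker's roof. To be left alone.
- coupling: loose brass coupling, 38 mm across, 45 mm tall, standing upright on the bench in front of the locker's side panel. To be left alone.
- spanner: loose open-ended spanner lying flat on the bench in front, to the right. To be left alone.
- redbin: loose open red parts bin, 200 x 120 x 80 mm, on the bench to the left. To be left alone.
- jar: loose screw-top jar, 70 mm across, 100 mm tall, on the bench to the left. To be left alone.
- cleaner: loose cleaner bottle, 66 mm across, 190 mm tall, on the bench to the right. To be left alone.

How it is judged:
By the outcome, as a careful person would: the job done as asked, in the order asked, and still so for the second after the job is handed in, while the arm keeps its last pose, push and grip.
It also fails if it takes over 58 s, if anything falls off the work surface, if the arm or the gripper's body presses on something with over 40 N, if the wrist force passes 120 N, or if a joint passes its speed limit or range.

ROBOT

A 6-joint arm with a two-finger parallel gripper is mounted at the origin on the work surface. World frame = base frame: x ahead of the robot, y to its left, z up, the work surface at z = 0. Lengths are in m, angles in rad, forces in N, time in s.
With the tool pointing down it reaches from about 0.35 to 0.8 m from the base axis. Payload 7.3 kg.
Tool frame: the origin (TCP) lies between the finger pads; the fingertips stand 17 mm ahead of it and the grasp point (between the pads) lies 2 mm behind it; z points along the fingers, y is the direction in which the jaws open and shut (so a half turn about z gives the same grasp; the last joint's range is limited). The gripper opens to 85 mm and grips with 20 to 120 N. Pads are 22 mm wide; open, the fingers measure 114 mm over their backs; the gripper's body (76 mm by 85 mm) begins 54 mm behind the grasp point. The pads swing forward as they close: fully open they stand 13 mm farther back than shut.
Start: joints at [-1.303, 0.342, 1.524, -0, 1.275, -0.146], TCP at [0.211, -0.481, 0.248] pointing down, gripper open.
Joint ranges: [-2.53, 2.53], [-0.77, 2.02], [0.04, 2.7], [-1, 4.14], [0.28, 2.66], [-3.11, 3.11]. Speed limits (rad/s): [2.57, 2.57, 3.14, 3.14, 3.14, 3.14].

INTERFACE

Orientations are given as a unit quaternion [x, y, z, w].
In Python, from rig import env gives the robot as it stands. The module is installed in compiled form; this text tells all that it offers.
- The arm moves only by the tool step_arm, never from a script. Its arguments are lists of equal length, an entry for each row: "claw": the opening in per cent of the stroke, from 0 (shut) to 100 (fully open); "xyz": the shift along the tool's x, y, z in m, a list of three; "rotation": the turn, a rotation vector about the tool's x, y, z in rad, a list of three. A call has 1 to 8 rows; each row is the pose to reach, as a shift and turn from the pose commanded when the call began, along the tool's axes at that moment; what a row does not reach only later rows make up. A row lasts 1/8 s, in which the tool goes at most 62.5 mm and 10.7 degrees, less where a joint would pass 70% of its speed; a pose out of reach is approached as far as the arm can. A call with a gripper value outside its range is refused whole. The fingers move at their own pace and stop on an object; the grip force is fixed at half the most. Time passes only in rows, so rows that repeat a pose let the fingers close. It gives the time, the measured TCP pose, the force and the opening at its end, in the units of the state.
- env.observe(): the state, without advancing time (a new reading comes with each control period).
- env.read_camera(name): name is "scene" or "top"; returns a dict with "img" (420x560x3 uint8, red, green, blue), "mtx" (3x3 intrinsics, pixels), "extrinsics" (4x4, takes a point from camera to world coordinates). Camera axes: x right, y down, z forward; pixel columns grow to the right and rows downward; lengths in m; the calibration is good to about 2 mm. A picture is of the moment at which its call begins. There is no depth.
- env.sign_off(): hands the job in, once; it reports no verdict.
The state is a dict: "clock": time; "joint_positions": joint angles; "qvel": joint speeds; "joint_torque": joint torques, N m; "eef_pos": TCP position; "eef_rot": TCP orientation; "force": force on the tool from outside, world axes, zero at the start; "wrist_torque": the same for the moment, N m; "finger_gap": finger opening in m.
Only numpy, scipy, OpenCV 4.12 (cv2) and the standard library are available. Lean on these libraries where they do the work, as an engineer would, in place of code of your own. Each camera call takes 0.05 s, during which the arm holds its last target. There are 200 camera calls.

## Working session

There is one attempt and no reset: what is moved stays moved. The work goes in short steps, Python scripts to look and compute and a tool call to move; the robot and the scene stay as the last step left them, time stands still between calls to the robot, and variables do not carry over. Pictures are saved under pics/ and viewed, about 8 in all and at most 12, crops included, and the job is handed in when it is done.

Besides the shell and the picture viewer there is one more tool, called as name(argument=value, ...) on one line, values as JSON. step_arm: Moves the arm, as the interface text tells. Its arguments: {"type":"object","properties":{"claw":{"type":"array","items":{"type":"number"}},"xyz":{"type":"array","items":{"type":"array","items":{"type":"number"}}},"rotation":{"type":"array","items":{"type":"array","items":{"type":"number"}}}},"required":["claw","xyz","rotation"]}

```bash
mkdir -p pics
python3 - <<'E'
from rig import env
import cv2,numpy as np
for n in("scene","top"):
    c=env.read_camera(n);cv2.imwrite(f"pics/{n}0.png",c["img"][...,::-1]);print(n,c["mtx"].round(1).tolist(),c["extrinsics"].round(4).tolist())
s=env.observe();print({k:np.round(v,3).tolist() for k,v in s.items()})
E
```

```text
scene [[456.6, 0.0, 281.3], [0.0, 456.6, 209.9], [0.0, 0.0, 1.0]] [[-0.3966, 0.7088, -0.5834, 1.342], [0.918, 0.3086, -0.2492, 0.3816], [0.0034, -0.6344, -0.773, 1.1905], [0.0, 0.0, 0.0, 1.0]]
top [[534.8, 0.0, 280.3], [0.0, 534.8, 201.9], [0.0, 0.0, 1.0]] [[0.0025, -0.9884, 0.1522, 0.2962], [-0.9999, -0.0003, 0.0151, 0.0197], [-0.0149, -0.1522, -0.9882, 1.6407], [0.0, 0.0, 0.0, 1.0]]
{'clock': 0.1, 'joint_positions': [-1.303, 0.343, 1.525, 0.0, 1.275, -0.146], 'qvel': [0.001, -0.003, -0.002, 0.0, 0.002, -0.0], 'joint_torque': [0.001, -43.445, -24.649, -0.0, 0.005, 0.0], 'eef_pos': [0.211, -0.48, 0.248], 'eef_rot': [0.979, 0.205, -0.0, -0.001], 'force': [0.678, 0.085, 0.622], 'wrist_torque': [-0.028, 0.024, 0.02], 'finger_gap': 0.086}
```

View pics/scene0.png

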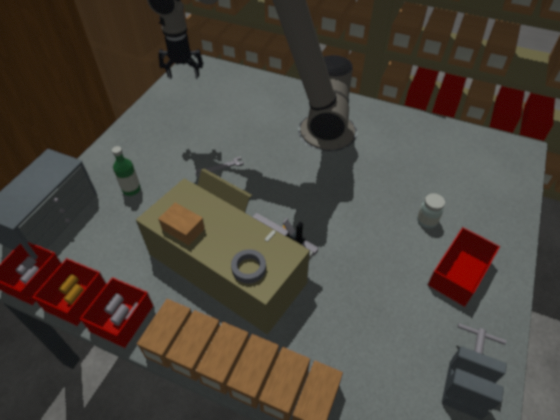

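View pics/top0.png

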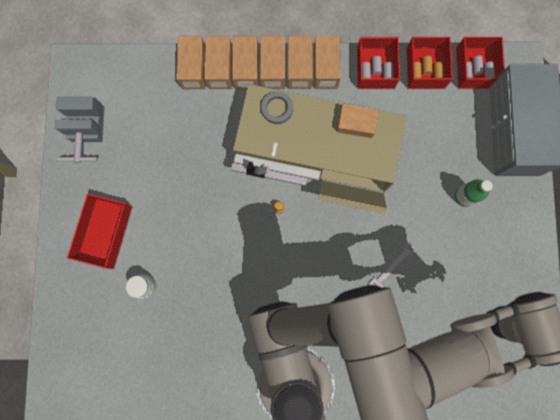

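The scene view (from behind the locker) shows the door ajar and the post near (299,232). In the top view the locker roof has corners at about (249,87), (405,115), (392,184) and (236,152). The door is at (352,192), the post and lever at (257,169), the arrow at (275,148) and the coupling at (279,207).

Run:
```python
import cv2,numpy as np
a=cv2.imread("pics/top0.png");b=cv2.imread("pics/scene0.png")
A=cv2.resize(a[75:225,225:415],(760,600),interpolation=cv2.INTER_CUBIC)
cv2.imwrite("pics/c1.png",A)
B=cv2.resize(b[160:330,130:330],(700,595),interpolation=cv2.INTER_CUBIC)
cv2.imwrite("pics/c2.png",B)
```

```text
(no output)
```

View pics/c1.png

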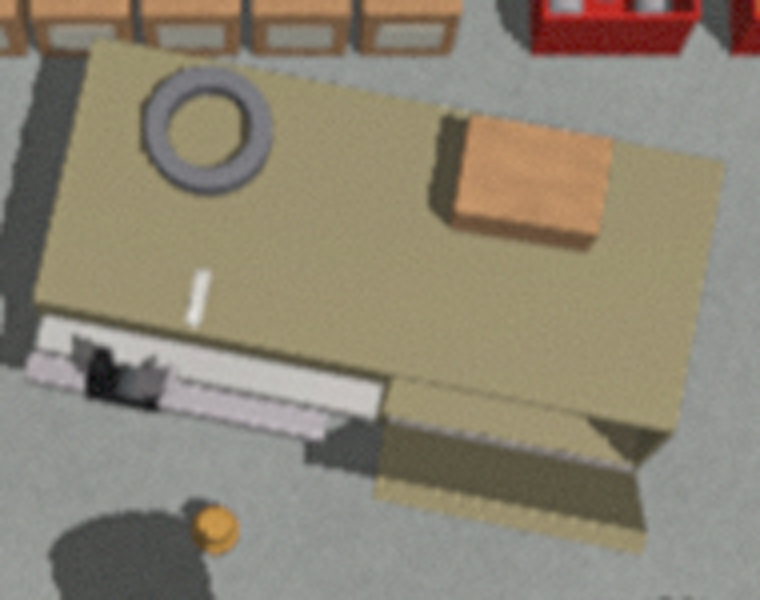

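View pics/c2.png

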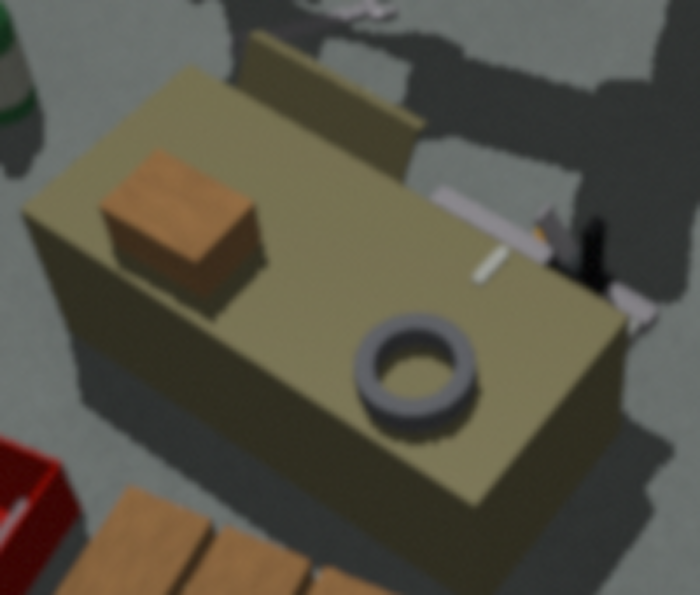

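```bash
cat > h.py <<'E'
import numpy as np,cv2
from scipy.optimize import least_squares
from scipy.spatial.transform import Rotation as R
CAM={}
def cam(n,c):CAM[n]=(np.array(c["mtx"]),np.array(c["extrinsics"]))
def proj(n,P):
    K,E=CAM[n];p=(np.atleast_2d(P)-E[:3,3])@E[:3,:3];q=p@K.T;return q[:,:2]/q[:,2:]
def ray(n,u,z):
    K,E=CAM[n];d=E[:3,:3]@np.linalg.solve(K,[*u,1.]);o=E[:3,3];return o+d*(z-o[2])/d[2]
def L2W(p,P):
    c,s=np.cos(p[2]),np.sin(p[2]);P=np.atleast_2d(P);return np.c_[p[0]+c*P[:,0]-s*P[:,1],p[1]+s*P[:,0]+c*P[:,1],P[:,2]]
def W2L(p,P):
    c,s=np.cos(p[2]),np.sin(p[2]);d=np.atleast_2d(P)-[p[0],p[1],0];return np.c_[c*d[:,0]+s*d[:,1],-s*d[:,0]+c*d[:,1],d[:,2]]
c1=lambda x,y:(225+x/4-.4,75+y/4-.4)
c2=lambda x,y:(130+x/3.5-.4,160+y/3.5-.4)
E
cat > m.py <<'E'
from h import *;from rig import env
for n in("scene","top"):cam(n,env.read_camera(n))
rc=np.array([[0,.26,.175],[0,-.2,.175],[.2,-.2,.175],[.2,.26,.175]])
t=np.array([c1(36,302),c1(672,432),c1(722,158),c1(93,40)])
s=np.array([c2(628,318),c2(190,68),c2(22,210),c2(478,505)])
print("rays top",[ray("top",u,.175).round(4).tolist() for u in t]);print("rays scene",[ray("scene",u,.175).round(4).tolist() for u in s])
f=lambda p:np.r_[(proj("top",L2W(p,rc))-t).ravel(),(proj("scene",L2W(p,rc))-s).ravel()]
r=least_squares(f,[.6,-.05,0.]);p=r.x;print(p,r.fun.round(1));np.save("p.npy",p)
lo=lambda n,u,z:(W2L(p,ray(n,u,z))[0]*1000).round(1)
print("mark",lo("top",c1(193,326),.178),lo("scene",c2(505,250),.178))
for y in(.2,.16):
  q=L2W(p,[[-.037,y,.203],[-.037,y,.135],[-.037,y-.018,.138],[-.037,y-.018-.056*np.sin(.68),.138+.056*np.cos(.68)]])
  print(y,((proj("top",q)-[224.6,74.6])*4).round().tolist(),((proj("scene",q)-[129.6,159.6])*3.5).round().tolist())
for a in np.arange(0,1.35,.1):
  e=[[-.006-.135*np.sin(a)-.014*np.cos(a),y,.035+.135*np.cos(a)-.014*np.sin(a)] for y in(-.197+.194,-.197)]
  e2=[[-.006-.135*np.sin(a),y,.035+.135*np.cos(a)] for y in(-.003,-.197)]
  print(round(a,2),((proj("top",L2W(p,e))-[224.6,74.6])*4).round().tolist(),((proj("scene",L2W(p,e2))-[129.6,159.6])*3.5).round().tolist())
for n,u,z in(("coup","top",.045),):print(n,ray(u,c1(215,525),z).round(3),lo(u,c1(215,525),z))
E
python3 m.py
```

```text
rays top [[0.6697, 0.1742, 0.175], [0.5763, -0.2699, 0.175], [0.7739, -0.3111, 0.175], [0.8629, 0.1363, 0.175]]
rays scene [[0.675, 0.1782, 0.175], [0.5822, -0.2658, 0.175], [0.7719, -0.3083, 0.175], [0.865, 0.1387, 0.175]]
[ 0.6175177  -0.07542734 -0.20466958] [-1.7 -0.2  0.5 -0.2  0.3  0.4 -0.8 -1.1  1.  -1.2 -0.6 -1.7 -1.2 -0.2
 -0.3  0.4]
mark [  5.  142.8 178. ] [  8.2 146.5 178. ]
0.2 [[98.0, 359.0], [105.0, 380.0], [129.0, 384.0], [175.0, 381.0]] [[594.0, 225.0], [591.0, 276.0], [573.0, 263.0], [538.0, 211.0]]
0.16 [[155.0, 371.0], [159.0, 391.0], [184.0, 395.0], [231.0, 393.0]] [[552.0, 201.0], [551.0, 253.0], [533.0, 241.0], [498.0, 188.0]]
0.0 [[389.0, 404.0], [663.0, 459.0]] [[369.0, 161.0], [196.0, 63.0]]
0.1 [[386.0, 423.0], [659.0, 478.0]] [[379.0, 152.0], [207.0, 55.0]]
0.2 [[382.0, 442.0], [655.0, 497.0]] [[389.0, 144.0], [217.0, 47.0]]
0.3 [[378.0, 461.0], [651.0, 516.0]] [[399.0, 137.0], [228.0, 41.0]]
0.4 [[374.0, 479.0], [646.0, 534.0]] [[409.0, 131.0], [238.0, 37.0]]
0.5 [[370.0, 496.0], [641.0, 552.0]] [[418.0, 127.0], [248.0, 33.0]]
0.6 [[367.0, 513.0], [636.0, 568.0]] [[426.0, 124.0], [257.0, 31.0]]
0.7 [[363.0, 528.0], [632.0, 583.0]] [[434.0, 122.0], [266.0, 31.0]]
0.8 [[360.0, 542.0], [627.0, 597.0]] [[441.0, 122.0], [274.0, 32.0]]
0.9 [[357.0, 555.0], [622.0, 609.0]] [[448.0, 124.0], [282.0, 34.0]]
1.0 [[355.0, 566.0], [618.0, 620.0]] [[454.0, 127.0], [289.0, 37.0]]
1.1 [[352.0, 575.0], [614.0, 629.0]] [[458.0, 131.0], [295.0, 42.0]]
1.2 [[350.0, 583.0], [610.0, 637.0]] [[462.0, 136.0], [300.0, 47.0]]
1.3 [[349.0, 589.0], [606.0, 642.0]] [[466.0, 142.0], [304.0, 54.0]]
coup [0.53  0.05  0.045] [-111.3  105.    45. ]
```

```bash
cat > go.py <<'E'
import sys;from h import *;from rig import env
# go.py x y z (locker mm) -> shift/turn in tool axes with tool down, tool y = locker -y
p=np.load("p.npy");s=env.observe();q=R.from_quat(s["eef_rot"])
l=W2L(p,s["eef_pos"])[0]*1000
print("t",round(float(s["clock"]),2),"locker mm",l.round(1),"F locker",(R.from_euler("z",-p[2]).apply(s["force"])).round(1),"gap",np.round(s["finger_gap"]*1000,1))
if len(sys.argv)>3:
    T=L2W(p,np.array([list(map(float,sys.argv[1:4]))])/1000)[0]
    g=R.from_euler("z",p[2])*R.from_euler("x",np.pi)
    print("shift",q.inv().apply(T-s["eef_pos"]).round(4),"turn",(q.inv()*g).as_rotvec().round(4),"world",T.round(3))
E
python3 go.py -135 -100 240
python3 - <<'E'
from h import *
from rig import env
p=np.load("p.npy");cam("top",env.read_camera("top"));w=ray("top",(485,186),.19);print("cleaner",w,W2L(p,w))
E
```

```text
t 0.2 locker mm [-315.7 -479.2  247.9] F locker [-0.4 -0.3  0.5] gap 85.3
shift [ 0.367  -0.2042  0.0081] turn [-1.000e-03  2.000e-04  6.185e-01] world [ 0.465 -0.146  0.24 ]
cleaner [ 0.56386509 -0.51928676  0.19      ] [[ 0.03767882 -0.44549982  0.19      ]]
```

step_arm(claw=[0,0,0,0,0,0,0,0], xyz=[[0.05,-0.028,0.001],[0.1,-0.056,0.002],[0.15,-0.084,0.003],[0.2,-0.112,0.004],[0.25,-0.14,0.005],[0.3,-0.168,0.006],[0.35,-0.196,0.007],[0.367,-0.204,0.008]], rotation=[[0,0,0.1],[0,0,0.2],[0,0,0.3],[0,0,0.4],[0,0,0.5],[0,0,0.56],[0,0,0.618],[-0.001,0,0.618]])

```text
clock: 1.25
eef_pos: [0.4664, -0.1437, 0.2402]
eef_rot: [0.995, -0.101, 0.0, 0.0]
force: [-0.1, -0.3, 1.0]
finger_gap: -0.0004
```

```bash
python3 go.py -125 -100 150
```

```text
t 1.25 locker mm [-134.1  -97.6  240.2] F locker [-0.1 -0.3  1. ] gap -0.4
shift [0.009  0.0024 0.0902] turn [ 0.0005 -0.0005  0.0032] world [ 0.475 -0.148  0.15 ]
```

step_arm(claw=[0,0,0,0,0,0,0,0], xyz=[[0.003,0,0.03],[0.006,0,0.06],[0.01,0,0.09],[0.02,0,0.09],[0.03,0,0.09],[0.04,0,0.09],[0.05,0,0.09],[0.06,0,0.09]], rotation=[[0,0,0],[0,0,0],[0,0,0],[0,0,0],[0,0,0],[0,0,0],[0,0,0],[0,0,0]])

```text
clock: 2.25
eef_pos: [0.5235, -0.1585, 0.1515]
eef_rot: [0.995, -0.102, -0.001, 0.001]
force: [-6.5, 0.5, 4.2]
finger_gap: 0.0003
```

```bash
python3 go.py -31 -100 150
```

```text
t 2.25 locker mm [ -75.1 -100.5  151.5] F locker [-6.4 -0.8  4.2] gap 0.3
shift [ 0.0441 -0.0004  0.0015] turn [0.0012 0.0014 0.0007] world [ 0.567 -0.167  0.15 ]
```

Contact is made and the door is moving. I'll continue gently.

step_arm(claw=[0,0,0,0,0,0,0,0], xyz=[[0.007,0,0],[0.014,0,0],[0.02,0,0],[0.026,0,0],[0.031,0,0],[0.034,0,0],[0.037,0,0],[0.039,0,0]], rotation=[[0,0,0],[0,0,0],[0,0,0],[0,0,0],[0,0,0],[0,0,0],[0,0,0],[0,0,0]])

```text
clock: 3.25
eef_pos: [0.5622, -0.1666, 0.1503]
eef_rot: [0.995, -0.102, 0.0, 0.001]
force: [-3.4, 0.1, 2.6]
finger_gap: 0.0001
```

```bash
python3 go.py -31 -100 150
```

```text
t 3.25 locker mm [ -35.6 -100.5  150.3] F locker [-3.4 -0.6  2.6] gap 0.1
shift [ 0.0046 -0.0005  0.0003] turn [ 0.001  -0.0003  0.0004] world [ 0.567 -0.167  0.15 ]
```

step_arm(claw=[0,0,0,0], xyz=[[0.002,0,0],[0.004,0,0],[0.006,0,0],[0.006,0,0]], rotation=[[0,0,0],[0,0,0],[0,0,0],[0,0,0]])

```text
clock: 3.75
eef_pos: [0.5665, -0.1674, 0.1503]
eef_rot: [0.995, -0.102, -0.002, 0.0]
force: [-10.1, 1.3, 6.4]
finger_gap: -0.0
```

```bash
python3 go.py -31 -100 150
```

```text
t 3.75 locker mm [ -31.3 -100.4  150.3] F locker [-10.2  -0.7   6.4] gap -0.0
shift [ 0.0003 -0.0004  0.0003] turn [0.0009 0.0035 0.0006] world [ 0.567 -0.167  0.15 ]
```

step_arm(claw=[0,0,0], xyz=[[0.002,0,0],[0.003,0,0],[0.003,0,0]], rotation=[[0,0,0],[0,0,0],[0,0,0]])

```text
clock: 4.12
eef_pos: [0.5666, -0.1674, 0.1502]
eef_rot: [0.995, -0.102, -0.005, -0.0]
force: [-21.7, 4.1, 13.5]
finger_gap: -0.0003
```

```bash
python3 go.py -31 -100 150
```

```text
t 4.12 locker mm [ -31.2 -100.4  150.2] F locker [-22.1  -0.4  13.5] gap -0.3
shift [ 0.0002 -0.0004  0.0002] turn [0.0006 0.0103 0.0007] world [ 0.567 -0.167  0.15 ]
```

step_arm(claw=[0,0,20,60,100,100,100,100], xyz=[[-0.02,0,0],[-0.04,0,0],[-0.04,-0.005,-0.05],[-0.04,-0.06,-0.095],[-0.03,-0.12,-0.1],[-0.02,-0.18,-0.1],[-0.01,-0.24,-0.1],[-0.009,-0.275,-0.1]], rotation=[[0,0,0],[0,0,0],[0,0,0],[0,0,0],[0,0,0],[0,0,0],[0,0,0],[0,0,0]])

```text
clock: 5.12
eef_pos: [0.6191, 0.106, 0.2497]
eef_rot: [0.995, -0.101, 0.001, 0.0]
force: [0.9, 0.5, -0.4]
finger_gap: 0.0855
```

```bash
python3 go.py -37 175 163
python3 - <<'E'
from rig import env
import cv2,numpy as np
a=env.read_camera("top")["img"];b=env.read_camera("scene")["img"]
A=cv2.resize(a[135:235,225:415],(760,400),interpolation=cv2.INTER_CUBIC)
B=cv2.resize(b[160:270,180:330],(273,200),interpolation=cv2.INTER_CUBIC)
B=cv2.resize(b[190:265,240:340],(267,200),interpolation=cv2.INTER_CUBIC);D=cv2.resize(b[160:235,180:280],(267,200),interpolation=cv2.INTER_CUBIC)
o=np.zeros((600,760,3),np.uint8);o[:400]=A;o[400:,:267]=B;o[400:,300:567]=D
cv2.imwrite("pics/d1.png",o[...,::-1])
E
```

```text
t 5.12 locker mm [-35.3 178.  249.7] F locker [ 0.7  0.7 -0.4] gap 85.5
shift [-0.0018  0.003   0.0867] turn [-0.0001 -0.0019  0.0026] world [0.617 0.103 0.163]
```

View pics/d1.png

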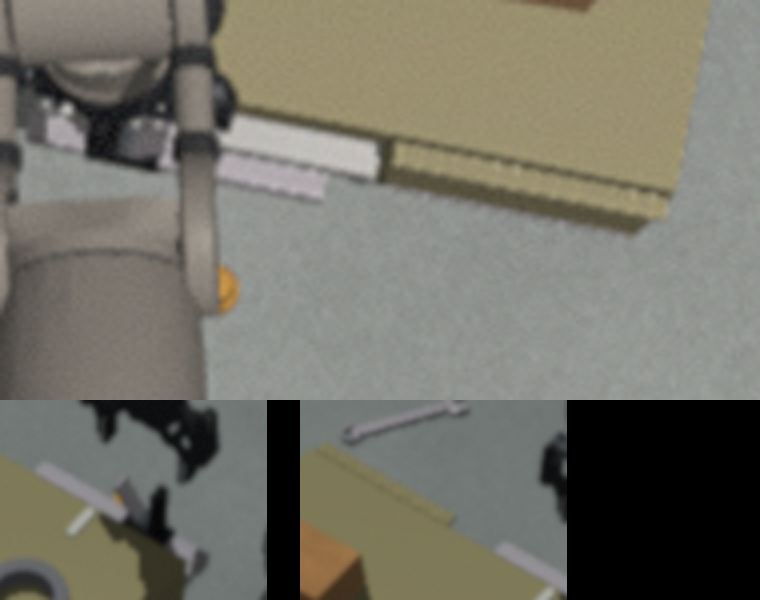

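The door is shut: its lip lies at (390,165)–(665,215) in the crop, as predicted for angle 0. Next I'll lower the gripper over the post and lever.

step_arm(claw=[100,100,100,100,100], xyz=[[-0.002,0.003,0.0],[-0.002,0.003,0.03],[-0.002,0.003,0.06],[-0.002,0.003,0.086],[-0.002,0.003,0.086]], rotation=[[0,-0.002,0.002],[0,-0.002,0.002],[0,-0.002,0.002],[0,-0.002,0.002],[0,-0.002,0.002]])

```text
clock: 5.85
eef_pos: [0.6141, 0.0984, 0.1623]
eef_rot: [0.995, -0.104, -0.003, 0.001]
force: [0.4, -0.4, 0.4]
finger_gap: 0.085
```

```bash
python3 go.py -37 175 163
python3 - <<'E'
from rig import env
import cv2,numpy as np
b=env.read_camera("scene")["img"]
cv2.imwrite("pics/d2.png",cv2.resize(b[190:265,240:340],(800,600),interpolation=cv2.INTER_CUBIC)[...,::-1])
E
```

```text
t 5.85 locker mm [-38.7 169.5 162.3] F locker [ 0.5 -0.4  0.4] gap 85.0
shift [ 0.0016 -0.0055 -0.0007] turn [ 0.0022  0.0056 -0.0038] world [0.617 0.103 0.163]
```

View pics/d2.png

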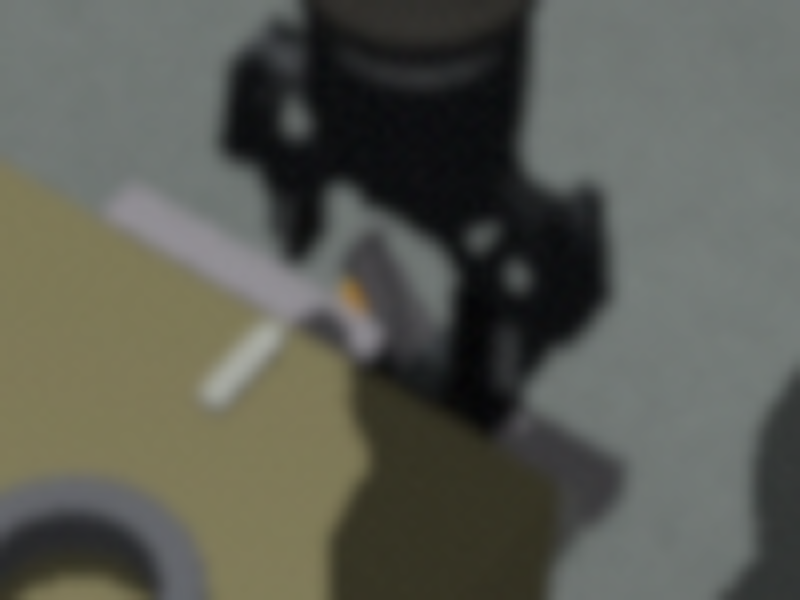

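```bash
cat > mk.py <<'E'
from h import *;from rig import env
p=np.load("p.npy");out=[]
for n,roi,f in(("top",(262,138,288,160),"top0"),("scene",(258,225,285,245),"scene0")):
    c=env.read_camera(n);cam(n,c);im=cv2.imread(f"pics/{f}.png").astype(float)
    x0,y0,x1,y1=roi;b=im[y0:y1,x0:x1,0]  # blue: white vs khaki
    w=np.clip(b-np.median(b)-25,0,None)
    nl,lab,st,ce=cv2.connectedComponentsWithStats((w>0).astype(np.uint8))
    for k in range(1,nl):
        if st[k,4]<6:continue
        ys,xs=np.nonzero(lab==k);ww=w[ys,xs]
        L=np.array([W2L(p,ray(n,(x+x0,y+y0),.178))[0]*1000 for x,y in zip(xs,ys)])
        print(n,st[k],"px",(np.average(xs,weights=ww)+x0).round(1),(np.average(ys,weights=ww)+y0).round(1),"centroid",np.average(L,axis=0,weights=ww).round(1),"min",L.min(0).round(1),"max",L.max(0).round(1))
# black post in first scene & top image
for n,roi,f in(("scene",(285,212,315,245),"scene0"),("top",(240,155,270,180),"top0")):
    im=cv2.imread(f"pics/{f}.png");x0,y0,x1,y1=roi;g=im[y0:y1,x0:x1].max(2);m=g<35
    print(n);print("\n".join("%d "%(y0+i)+" ".join("%3d"%v for v in r) for i,r in enumerate(g)) if n=="scene" else "")
    print(n,"pred",proj(n,L2W(p,[[-.037,.2,.203],[-.037,.2,.17]])).round(1).tolist())
E
python3 mk.py
```

```text
top [ 9  4  7 15 65] px 274.1 149.2 centroid [ 25.3 143.6 178. ] min [  4.8 137.8 178. ] max [ 46.7 150.  178. ]
scene [  7   0  20  16 145] px 274.5 230.8 centroid [  6.5 147.4 178. ] min [-18.7 118.5 178. ] max [ 45.2 175.1 178. ]
scene
212 113 114 114 113 113 113 114 115 112 103  84  62  52  51  52  52  52  52  52  51  50  52  52  52  52  52  51  52  52  51
213 114 114 114 113 112 114 114 115 110  97  74  56  52  51  51  52  53  51  52  51  50  52  53  53  52  52  52  51  51  51
214 114 114 113 113 113 113 114 114 105  86  66  53  50  51  52  53  52  52  52  52  52  52  52  53  52  52  52  52  52  52
215 115 113 113 113 114 114 114 112 101  78  58  51  52  52  52  52  52  52  51  52  51  53  53  52  52  52  52  53  52  52
216 115 114 114 114 113 114 114 110  97  72  55  52  53  52  51  52  52  53  50  52  53  53  52  52  51  51  51  53  52  52
217 113 114 113 112 113 114 113 108  94  70  54  51  51  52  52  50  52  52  52  53  52  52  52  53  52  52  52  52  52  52
218 115 114 109 107 111 112 112 105  88  67  54  53  53  52  52  52  51  52  52  52  52  52  52  52  52  52  52  52  
[... 2621 characters left out ...]
9 119 118 116 111 104  90  74  58  42  27  14   8   7   9   9  12  23  43  63  71  66  58  55  51  51  50  51  50
241 119 119 119 119 119 118 115 109 101  89  73  55  36  20  11  10  10  16  37  66  91  99  92  80  67  57  52  52  51  50
242 119 119 119 119 119 119 118 117 114 108  99  85  68  48  31  17  13  25  48  83 112 120 115 105  92  76  64  56  52  52
243 119 119 119 120 119 119 119 119 118 117 114 107  96  80  60  41  33  37  58  90 119 129 128 123 115 101  87  73  62  55
244 120 119 119 119 120 119 120 120 119 119 118 116 112 104  90  74  62  59  65  90 117 131 133 131 127 121 111 100  84  68
scene pred [[299.4, 223.8], [299.0, 231.0]]
top

top pred [[249.1, 164.4], [249.9, 167.0]]
```

```bash
sed -i 's/-25,0,None/-THR[n],0,None/; s/^p=np.load/THR={"top":25,"scene":70};p=np.load/; /^# black/,$d' mk.py
cat >> mk.py <<'E'
print(cv2.imread("pics/scene0.png")[225:245,258:285,0])
E
python3 mk.py
```

```text
top [ 9  4  7 15 65] px 274.1 149.2 centroid [ 25.3 143.6 178. ] min [  4.8 137.8 178. ] max [ 46.7 150.  178. ]
[[ 82  81  81  81  82  83  86  93 102 114 124 134 138 139 140 140 140 139
  136 132 127 121 115 107  94  71  60]
 [ 82  82  82  81  82  82  82  83  88  95 105 116 125 132 138 140 140 140
  139 137 135 130 124 115  98  73  58]
 [ 81  81  82  82  82  82  81  82  82  85  88  95 105 118 128 136 138 140
  140 140 138 136 132 126 112  89  68]
 [ 81  81  81  82  81  82  81  82  81  82  83  85  89 100 112 123 132 136
  140 140 138 139 137 135 126 112  95]
 [ 82  81  82  81  82  82  81  81  81  82  81  82  84  91 102 115 123 129
  134 137 139 139 139 138 135 128 119]
 [ 81  81  82  82  81  83  82  82  82  82  82  83  88 100 116 127 127 121
  121 127 133 137 139 139 138 136 131]
 [ 82  82  82  81  82  81  82  82  82  81  84  88 101 120 137 144 134 114
  103 108 118 128 134 137 138 138 137]
 [ 82  82  81  82  82  82  81  82  81  83  88 101 120 139 151 150 133 106
   90  91  98 111 121 130 136 137 138]
 [ 82  82  82  82  83  82  82  82  82  88  99 120 138 149 151 141 118  95
   84  83
[... 573 characters left out ...]
  83  82  83  83  82]
 [ 83  82  82  82  83  86  98 120 138 141 129 106  88  83  82  82  83  83
   83  83  83  82  82  83  82  82  83]
 [ 82  82  82  82  82  84  92 105 118 119 107  92  84  81  83  83  82  82
   82  83  82  83  83  83  83  83  82]
 [ 83  82  83  82  82  84  84  88  94  95  88  84  83  82  83  82  82  82
   84  83  83  83  83  83  83  83  82]
 [ 83  82  83  82  82  83  81  83  83  84  83  82  83  82  83  83  83  83
   83  82  82  82  82  83  83  82  83]
 [ 82  83  82  82  83  83  82  82  83  82  83  83  83  83  83  83  82  83
   84  83  83  82  83  83  82  82  83]
 [ 83  82  83  82  83  82  82  82  82  82  83  83  82  83  83  82  82  82
   82  83  82  82  83  82  82  83  83]]
```

```bash
cat >> mk.py <<'E'
im=cv2.imread("pics/scene0.png")[...,0].astype(float)
for y in range(233,240):
    xs=np.arange(262,277);w=np.clip(im[y,262:277]-90,0,None)
    w[xs>282-(y-225)*1.0+5]=0
    x=np.average(xs,weights=w);print(y,round(x,2),(W2L(p,ray("scene",(x,y),.178))[0]*1000).round(1))
E
python3 mk.py|tail -7; python3 go.py
```

```text
233 271.45 [ 17.5 144.9 178. ]
234 270.56 [ 21.7 144.9 178. ]
235 269.62 [ 25.9 144.8 178. ]
236 268.74 [ 30.1 144.9 178. ]
237 267.9 [ 34.1 145.  178. ]
238 267.13 [ 38.1 145.2 178. ]
239 266.68 [ 41.5 146.2 178. ]
t 6.2 locker mm [-37.4 171.5 165.2] F locker [-0.7 -0.5 -1. ] gap 85.2
```

step_arm(claw=[100,100,100,100,100,100,100,100], xyz=[[0,0.008,0.001],[0,0.016,0.001],[0,0.024,0.001],[0,0.032,0.001],[0,0.041,0.001],[0,0.05,0.001],[0,0.058,0.001],[0,0.063,0.001]], rotation=[[0,0,0],[0,0,0],[0,0,0],[0,0,0],[0,0,0],[0,0,0],[0,0,0],[0,0,0]])

```text
clock: 7.2
eef_pos: [0.6022, 0.0381, 0.1632]
eef_rot: [0.995, -0.103, -0.001, 0.0]
force: [-0.6, 4.3, 2.7]
finger_gap: 0.0855
```

step_arm(claw=[100,100,100], xyz=[[0,0,0],[0,0,0],[0,0,0]], rotation=[[0,0,0],[0,0,0],[0,0,0]])

```text
clock: 7.58
eef_pos: [0.6025, 0.0386, 0.163]
eef_rot: [0.995, -0.103, -0.001, 0.001]
force: [0.9, 1.7, 0.7]
finger_gap: 0.0851
```

```bash
python3 go.py -37 108 163
python3 - <<'E'
from h import *
from rig import env
p=np.load("p.npy");c=env.read_camera("scene");cam("scene",c);b=c["img"]
for y in(.2,.145):print(proj("scene",L2W(p,[[-.037,y,.203],[-.037,y,.17]])).round(1).tolist())
cv2.imwrite("pics/d3.png",cv2.resize(b[180:255,230:330],(800,600),interpolation=cv2.INTER_CUBIC)[...,::-1])
E
python3 go.py
```

```text
t 7.58 locker mm [-37.9 108.6 163. ] F locker [0.6 1.9 0.7] gap 85.1
shift [ 0.0009  0.0006 -0.    ] turn [ 0.0013  0.0015 -0.0014] world [0.603 0.038 0.163]
[[299.4, 223.8], [299.0, 231.0]]
[[282.9, 214.7], [282.8, 222.0]]
t 7.62 locker mm [-37.9 108.6 163. ] F locker [1.2 2.1 0.3] gap 85.3
```

View pics/d3.png

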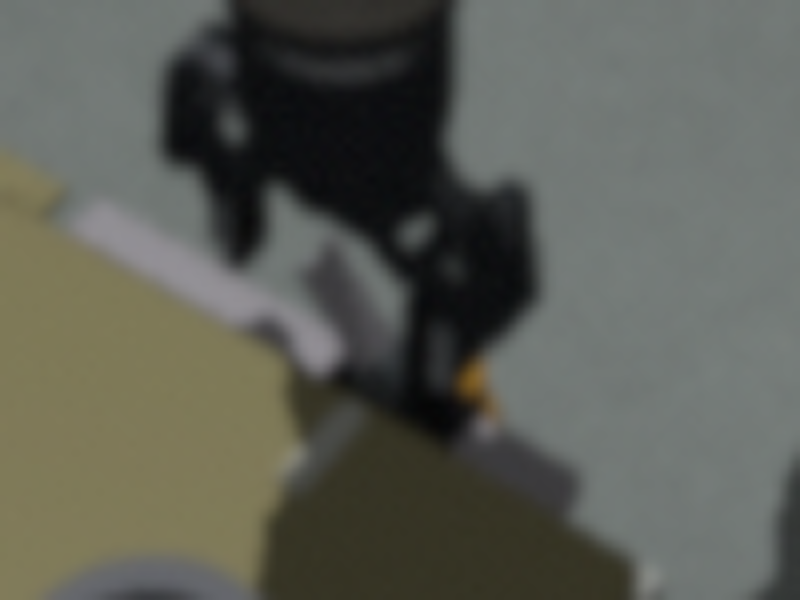

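step_arm(claw=[95,90,85,80,75,70,65,60], xyz=[[0,-0.002,0],[0,-0.004,0],[0,-0.0062,0],[0,-0.0084,0],[0,-0.0105,0],[0,-0.0126,0],[0,-0.0148,0],[0,-0.017,0]], rotation=[[0,0,0],[0,0,0],[0,0,0],[0,0,0],[0,0,0],[0,0,0],[0,0,0],[0,0,0]])

```text
clock: 8.62
eef_pos: [0.6063, 0.0552, 0.1645]
eef_rot: [0.995, -0.103, 0.0, 0.001]
force: [-0.9, 2.4, 9.5]
finger_gap: 0.0516
```

```bash
python3 go.py -37 125 163
```

```text
t 8.62 locker mm [-37.6 125.7 164.5] F locker [-1.3  2.1  9.5] gap 51.6
shift [0.0006 0.0006 0.0015] turn [ 0.0011 -0.0003 -0.0012] world [0.607 0.054 0.163]
```

step_arm(claw=[55,50,45,40,36,30,15,0], xyz=[[0,-0.0021,0],[0,-0.0042,0],[0,-0.0063,0],[0,-0.0084,0],[0,-0.01,0],[0,-0.0115,0],[0,-0.0115,0],[0,-0.0115,0]], rotation=[[0,0,0],[0,0,0],[0,0,0],[0,0,0],[0,0,0],[0,0,0],[0,0,0],[0,0,0]])

```text
clock: 9.62
eef_pos: [0.6091, 0.0666, 0.165]
eef_rot: [0.995, -0.103, 0.001, 0.0]
force: [0.5, 4.6, 10.1]
finger_gap: 0.0264
```

step_arm(claw=[0,0,0,0], xyz=[[0,0,0],[0,0,0],[0,0,0],[0,0,0]], rotation=[[0,0,0],[0,0,0],[0,0,0],[0,0,0]])

```text
clock: 10.12
eef_pos: [0.6091, 0.0666, 0.165]
eef_rot: [0.995, -0.103, 0.001, 0.0]
force: [-0.1, 3.5, 11.1]
finger_gap: 0.0262
```

```bash
python3 go.py -37 136.8 163
python3 - <<'E'
from h import *
from rig import env
b=env.read_camera("scene")["img"];a=env.read_camera("top")["img"]
o=np.zeros((600,800,3),np.uint8)
o[:,:400]=cv2.resize(b[175:265,250:310],(400,600),interpolation=cv2.INTER_CUBIC)
o[:,400:]=cv2.resize(a[75:225,230:330],(400,600),interpolation=cv2.INTER_CUBIC)
cv2.imwrite("pics/d4.png",o[...,::-1])
E
python3 go.py
```

```text
t 10.12 locker mm [-37.1 137.3 165. ] F locker [-0.8  3.4 11.1] gap 26.2
shift [0.0001 0.0005 0.002 ] turn [ 0.0008 -0.0019 -0.0013] world [0.609 0.066 0.163]
t 10.22 locker mm [-37.1 137.3 165. ] F locker [-0.8  4.2 10.7] gap 26.2
```

View pics/d4.png

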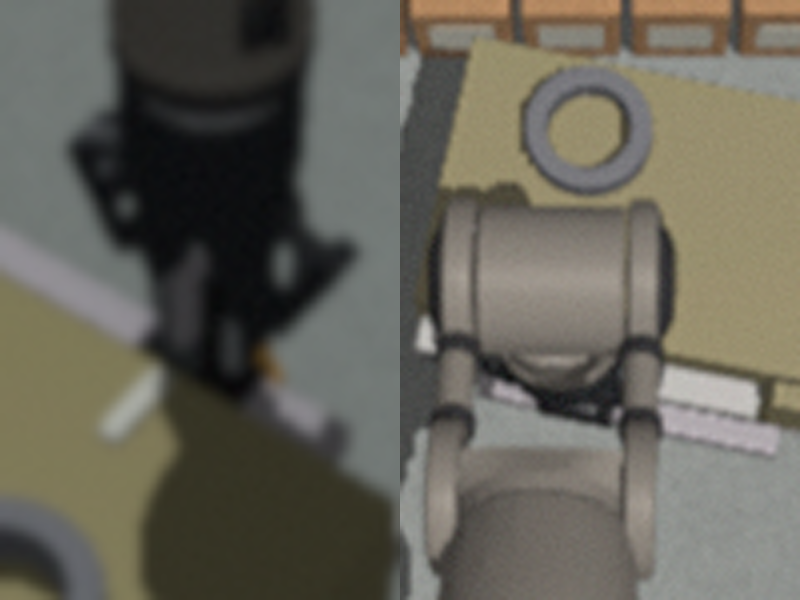

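```bash
python3 - <<'E'
from h import *
from rig import env
p=np.load("p.npy");c=env.read_camera("top");cam("top",c)
a0=cv2.imread("pics/top0.png").astype(float);a1=c["img"][...,::-1].astype(float)
# profile along bar axis (locker -37, y, z .13), value minus bench-independent blue channel
ys=np.arange(.06,-.08,-.002)
pr=[]
for im in(a0,a1):
    v=0
    for x in(-.037,-.033):
        u=proj("top",L2W(p,np.c_[np.full(len(ys),x),ys,np.full(len(ys),.13)])).astype(np.float32)
        v=v+cv2.remap(im[...,2].astype(np.float32),u[:,:1],u[:,1:],cv2.INTER_LINEAR).ravel()/2
    pr.append(v);print(np.c_[ys*1000,v].round().astype(int)[::1].tolist())
E
python3 go.py
```

```text
[[60, 177], [58, 179], [56, 178], [54, 180], [52, 180], [50, 180], [48, 179], [46, 179], [44, 178], [42, 176], [40, 169], [38, 159], [36, 148], [34, 137], [32, 129], [30, 118], [28, 105], [26, 93], [24, 84], [22, 78], [20, 74], [18, 72], [16, 73], [14, 73], [12, 73], [10, 75], [8, 74], [6, 74], [4, 74], [2, 75], [0, 76], [-2, 79], [-4, 85], [-6, 91], [-8, 92], [-10, 91], [-12, 90], [-14, 90], [-16, 89], [-18, 89], [-20, 91], [-22, 91], [-24, 90], [-26, 92], [-28, 92], [-30, 91], [-32, 91], [-34, 92], [-36, 92], [-38, 92], [-40, 90], [-42, 90], [-44, 91], [-46, 92], [-48, 92], [-50, 90], [-52, 89], [-54, 89], [-56, 90], [-58, 92], [-60, 91], [-62, 89], [-64, 90], [-66, 91], [-68, 91], [-70, 90], [-72, 91], [-74, 91], [-76, 90], [-78, 90]]
[[60, 177], [58, 176], [56, 177], [54, 178], [52, 178], [50, 177], [48, 177], [46, 177], [44, 177], [42, 177], [40, 177], [38, 177], [36, 178], [34, 178], [32, 177], [30, 177], [28, 177], [26, 177], [24, 177], [22, 177], [20, 177], [18, 176], [16, 176], [14, 175], [12, 175], [10, 176], [8, 176], [6, 176], [4, 175], [2, 175], [0, 176], [-2, 176], [-4, 176], [-6, 177], [-8, 177], [-10, 175], [-12, 173], [-14, 163], [-16, 152], [-18, 145], [-20, 144], [-22, 145], [-24, 144], [-26, 142], [-28, 142], [-30, 142], [-32, 142], [-34, 142], [-36, 141], [-38, 139], [-40, 140], [-42, 143], [-44, 144], [-46, 144], [-48, 143], [-50, 142], [-52, 140], [-54, 142], [-56, 142], [-58, 141], [-60, 143], [-62, 143], [-64, 143], [-66, 142], [-68, 140], [-70, 141], [-72, 143], [-74, 144], [-76, 146], [-78, 143]]
t 10.28 locker mm [-37.1 137.3 165. ] F locker [-0.4  4.  11.1] gap 26.2
```

Run:
```python
from h import *
from rig import env
p=np.load("p.npy")
for n in("top","scene"):
    c=env.read_camera(n);cam(n,c);ch=c["img"][...,::-1]
    for t,im in((0,cv2.imread(f"pics/{n}0.png")),(1,ch)):
        ys=np.arange(*((.056,.014,-.003) if t==0 else (.002,-.04,-.003)))
        print(n,t,"y",(ys*1000).round().astype(int).tolist())
        for x in(-.045,-.041,-.037,-.033,-.029):
            u=proj(n,L2W(p,np.c_[np.full(len(ys),x),ys,np.full(len(ys),.13)])).astype(np.float32)
            print(int(x*1000),cv2.remap(im[...,2].astype(np.float32),u[:,:1],u[:,1:],cv2.INTER_LINEAR).ravel().round().astype(int).tolist(),u[0].round(1),u[-1].round(1))
```

```text
top 0 y [56, 53, 50, 47, 44, 41, 38, 35, 32, 29, 26, 23, 20, 17]
-45 [160, 160, 166, 171, 174, 161, 130, 87, 72, 75, 75, 75, 75, 76] [299.3 182.6] [312.6 185.4]
-41 [181, 180, 180, 181, 184, 179, 142, 103, 82, 72, 74, 74, 73, 74] [299.5 181.3] [312.8 184. ]
-37 [177, 178, 179, 178, 177, 171, 155, 133, 117, 90, 76, 77, 74, 74] [299.8 180. ] [313.1 182.7]
-33 [180, 182, 180, 180, 179, 176, 162, 151, 142, 131, 109, 86, 74, 71] [300.1 178.6] [313.4 181.3]
-29 [159, 167, 174, 171, 163, 162, 151, 138, 136, 134, 123, 101, 81, 70] [300.4 177.3] [313.7 180. ]
top 1 y [2, -1, -4, -7, -10, -13, -16, -19, -22, -25, -28, -31, -34, -37]
-45 [167, 158, 156, 165, 174, 162, 145, 142, 141, 142, 146, 144, 142, 142] [317.7 186.4] [331.1 189.1]
-41 [178, 178, 180, 178, 181, 169, 151, 142, 141, 143, 143, 143, 142, 142] [318.  185.1] [331.3 187.8]
-37 [177, 175, 176, 176, 175, 168, 155, 144, 143, 144, 143, 141, 142, 145] [318.2 183.7] [331.6 186.4]
-33 [176, 176, 175, 177, 177, 169, 150, 144, 143, 142, 141, 143, 144, 140] [318.5 182.4] [331.9 185.1]
-29 [159, 155, 159, 164, 163, 153, 129, 129, 130, 132, 12
[... 518 characters left out ...]
211.6]
-29 [126, 126, 128, 128, 124, 118, 111, 108, 108, 108, 109, 108, 107, 103] [256.5 218.4] [246.1 212.5]
scene 1 y [2, -1, -4, -7, -10, -13, -16, -19, -22, -25, -28, -31, -34, -37]
-45 [135, 135, 136, 135, 132, 126, 119, 113, 110, 111, 114, 118, 119, 118] [245.4 206.9] [235.3 201.2]
-41 [142, 143, 143, 142, 137, 129, 119, 112, 107, 108, 114, 121, 123, 124] [244.6 207.7] [234.5 202. ]
-37 [144, 144, 144, 143, 138, 129, 119, 111, 104, 106, 115, 122, 125, 126] [243.8 208.5] [233.7 202.8]
-33 [142, 143, 143, 142, 137, 128, 118, 109, 103, 104, 113, 120, 123, 124] [243.  209.4] [232.9 203.6]
-29 [134, 135, 136, 134, 130, 124, 116, 110, 105, 107, 113, 118, 119, 120] [242.2 210.2] [232.  204.5]
```

step_arm(claw=[0,0,0,0], xyz=[[0,0.0005,0],[0,0.001,0],[0,0.001,0],[0,0.001,0]], rotation=[[0,0,0],[0,0,0],[0,0,0],[0,0,0]])

```text
clock: 10.88
eef_pos: [0.6089, 0.0656, 0.165]
eef_rot: [0.995, -0.103, 0.001, 0.0]
force: [0.2, 4.0, 10.6]
finger_gap: 0.0263
```

```bash
python3 go.py
python3 - <<'E'
from rig import env
print(env.sign_off())
E
python3 go.py
```

```text
t 10.88 locker mm [-37.1 136.3 165. ] F locker [-0.6  4.  10.6] gap 26.3
the job is handed in; nothing more can be done
None
the job is handed in; nothing more can be done
```

I shut the door, ran the leg out to the arrow mark, squeezed the lever closed and handed the job in at 10.9 s, still gripping post and lever.

- **Door:** I pushed it to its stop. The force rose to about 22 N with no further movement, and the picture afterwards matched door angle 0.
- **Leg:** I held the post's outer face with one finger at the mark while I closed the gripper.
- **Lever:** The final gap reads 26.3 mm against the nominal 27.5 mm, so I take the lever as fully closed. I did not see the paddle directly, because the fingers hid it.
- **Position at the mark:** The mark measured 143.6 mm (top camera) and 144.9 mm (scene camera) in locker y. From the arm's reading, the post ended at about 143.5 to 144 mm.
- **Disagreement:** Before a last 1 mm nudge, the bar's nose position in the two cameras put the leg about 0.4 to 2 mm short. The arm's own reading put it level or up to 1 mm short. I moved 1 mm further out as a compromise, so about 1 mm of uncertainty remains, and I took no camera check after that nudge.
- **Hold:** The grip was steady at the end, with about 4 N against the spring and 11 N vertical.
- **Stock:** I touched none of it. The parts visible in the last pictures, the tape and the coupling, looked unmoved. I did not check the rest at the end.

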